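Level the carving stand and pin it

ROBOT

A 6-joint arm with a two-finger parallel gripper is mounted at the origin on the work surface. World frame = base frame: x ahead of the robot, y to its left, z up, the work surface at z = 0. Lengths are in m, angles in rad, forces in N, time in s.
With the tool pointing down it reaches from about 0.325 to 0.925 m from the base axis. Payload 3.1 kg.
Tool frame: the origin (TCP) lies on the centre line of the jaws, within the pads' length; the fingertips stand 25 mm ahead of it and the grasp point (between the pads) lies 6 mm ahead of it (bot.nose_length is the distance from the TCP to the fingertips, in m); z points along the fingers, y is the line along which they close (so a half turn about z gives the same grasp; the last joint's range is limited). The gripper opens to 85 mm and grips with 20 to 120 N. Pads are 22 mm wide; open, the fingers measure 114 mm over their backs; the gripper's body (76 mm by 85 mm) begins 54 mm behind the grasp point. The pads swing forward as they close: fully open they stand 13 mm farther back than shut.
Start: joints at [1.143, 0.217, 1.613, -0, 1.311, -0.112], TCP at [0.194, 0.594, 0.225] pointing down, gripper open.
Joint ranges: [-2.75, 2.75], [-0.78, 2.1], [0.31, 2.55], [-1.13, 4.27], [0.13, 2.63], [-2.58, 2.58]. Speed limits (rad/s): [2.79, 2.79, 3.14, 3.14, 3.14, 3.14].

INTERFACE

Orientations are given as a 3x3 rotation matrix whose columns are the frame's x, y, z axes.
In Python, from plant import observe, vision, job, bot gives the robot as it stands.
- The arm moves only by the shell command python3 -m jog 'ROWS' [FORCE]. ROWS is JSON, a list of rows, each a list of 5 numbers: the finger opening in m, from 0 to 0.0854, then the shift along the tool's x, y, z in m, then the turn about the tool's z in degrees. A call has 1 to 5 rows; each row is the pose to reach, as a shift and turn from the pose commanded when the call began, along the tool's axes at that moment; what a row does not reach only later rows make up. A row lasts 1/10 s, in which the tool goes at most 50 mm and 8.59 degrees, less where a joint would pass 70% of its speed; a pose out of reach is approached as far as the arm can. A call with a gripper value outside its range is refused whole. The fingers move at their own pace and stop on an object; FORCE is the grip in N (left out, the last holds). Time passes only in rows, so rows that repeat a pose let the fingers close. It gives the time, the measured TCP pose, the force, the opening and the grip force at its end, in the units of the state.
- observe(): the state, without advancing time (a new reading comes with each control period).
- vision.get_image(name): name is "scene" or "top" or "wrist"; returns a dict with "img" (384x512x3 uint8, red, green, blue), "fx", "fy", "cx", "cy" (pixels), "pose" (4x4, takes a point from camera to world coordinates). Camera axes: x right, y up, looking along -z (the intrinsics and any distortion apply to the point x, -y, -z); pixel columns grow to the right and rows downward; lengths in m; the calibration is good to about 2 mm. A picture is of the moment at which its call begins. There is no depth.
- job.sign_off(): hands the job in; it is judged then, once.
The state is a dict: "time_s": time; "joints": joint angles; "joint_vel": joint speeds; "effort": joint torques, N m; "tool_pos": TCP position; "tcp_rot": TCP orientation; "force": force on the tool from outside, world axes, zero at the start; "ft_torque": the same for the moment, N m; "gripper_width": opening from 0.0 (shut) to 1.0 (fully open); "gripper_force": force on a finger pad.
Only numpy, scipy, OpenCV 4.12 (cv2) and the standard library are available. Lean on these libraries where they do the work, as an engineer would, in place of code of your own. Each camera call takes 0.05 s, during which the arm holds its last target. There are 200 camera calls.

TASK

On the carving stand, swing the tilted board down until it lies level against its stop (its raised paddle is there to push on). Then take the steel locking pin with the round head from the tool rack and put it, point down, fully home through the stand's funnel so that it locks the board, and let go of it.

Things in the scene. Friction and masses are not known exactly. Their poses are not given: they have to be found in the camera images.
- cradle (a joint): Tilt in rad of the carving board (plywood 160 x 200 mm, half-carved mask clamped on it) about its level trunnion axis, 125 mm above the table. 0: level, on a firm stop; positive: paddle edge raised. Starts at 0.55 to 0.85. Stiff bearing: it stays where it is left; pressing the paddle down takes 3 to 6 N.
- paddle (a point): Press point on the wooden paddle (36 mm wide, 16 thick) that sticks out 72 mm from the board edge nearest the robot: on its upper face, mid-width, 17 mm from the free end; 135 mm from the trunnion axis along the face and 7 mm above it square to the face. 132 mm above the table when level. Axes turn with the board: x towards the trunnion axis, y along it away from the funnel, z out of the face.
- guide_mouth (a point): Mouth centre of the square steel funnel at one end of the stand, 233 mm above the table. z up, y along the trunnion axis towards the board, x level, away from the paddle's side. Mouth 45 mm wide, narrowing over 14 mm to a 17 mm square throat 30 mm long; below it a wheel whose 20 mm slot lines up only at level. Pin home: its centre is about 16 mm below this point; blocked: 9 mm above.
- pin_mid (a point): Centre (half-way up) of the locking pin, bare steel, 114 mm long: shaft 14 mm dia. and 68 long with tapered tip, collar 34 dia. x 6, round head 24 dia. x 40 on top. z points to the head. Head middle 37 mm above this point, collar top 17 above, tip 57 below. Stands in one of 3 holes, 75 mm apart, of an 80 mm high wooden rack, collar on top; beside it a wood-handled gouge and a dark headless punch.
Mind the look-alikes: they are no part of the job. Leave any blue or green look-alike of the part that bears pin_mid alone.

How it is judged:
On the way, in this order (a step that is already met when the one before it is completed fails the run):
1. the board is level, the pin not yet in the funnel (value of joint cradle below 0.14 rad and horizontal distance between pin_mid and guide_mouth above 0.03 m), for 0.2 s.
2. the pin is home in the funnel and the board still level (value of joint cradle below 0.14 rad and z of pin_mid in the frame of guide_mouth below -0.008 m and horizontal distance between pin_mid and guide_mouth below 0.012 m and angle between pin_mid's own z axis and vertical below 0.2 rad), for 0.2 s.
At the end, for the whole second after the job is handed in: The board is level within 8 degrees, and the locking pin stands released and upright (within 11 degrees) in the funnel, within 12 mm of its axis and with its centre at least 8 mm below the mouth (fully home is about 16 mm below), so that it is in the wheel's slot (all of step 2); the robot touches nothing.
It also fails if it takes over 54 s, if anything falls off the work surface, if the arm or the gripper's body presses on something with over 40 N, if the wrist force passes 120 N, or if a joint passes its speed limit or range.

## Working session

There is one attempt and no reset: what is moved stays moved. The work goes in short steps, Python scripts to look and compute and a shell command to move; the robot and the scene stay as the last step left them, time stands still between calls to the robot, and variables do not carry over. Pictures are saved under pics/ and viewed, at most 10 in all, crops included, and the job is handed in when it is done.

```bash
mkdir -p pics; ls
python3 - <<'E'
from plant import observe, vision, job, bot
import cv2,numpy as np
s=observe();print(s['time_s'],s['tool_pos'],np.round(s['tcp_rot'],3).tolist(),s['gripper_width'],bot.nose_length)
for n in("scene","top"):
    d=vision.get_image(n);print(n,{k:(np.round(v,3).tolist() if not isinstance(v,str) else v) for k,v in d.items() if k!='img'})
    cv2.imwrite(f'pics/{n}0.png',cv2.resize(d['img'][:,:,::-1],(800,600),interpolation=cv2.INTER_CUBIC))
E
```

```text
pics
0.0 [0.19375041 0.59333687 0.22396715] [[-0.951, 0.311, -0.001], [0.311, 0.951, -0.002], [0.0, -0.002, -1.0]] 1.0002947595001555 0.025
scene {'fx': 399.405, 'fy': 399.405, 'cx': 259.53, 'cy': 190.397, 'pose': [[0.71, -0.457, 0.535, 1.025], [0.704, 0.479, -0.525, -0.514], [-0.016, 0.75, 0.661, 0.747], [0.0, 0.0, 0.0, 1.0]]}
top {'fx': 416.842, 'fy': 416.842, 'cx': 253.735, 'cy': 194.284, 'pose': [[0.001, 0.99, -0.142, 0.431], [-1.0, 0.003, 0.014, -0.038], [0.015, 0.142, 0.99, 1.002], [0.0, 0.0, 0.0, 1.0]]}
```

View pics/scene0.png

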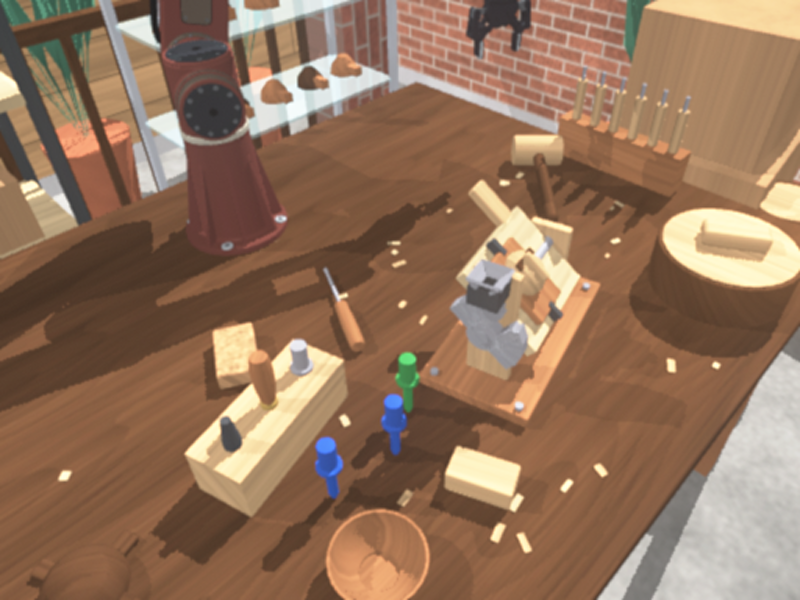

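View pics/top0.png

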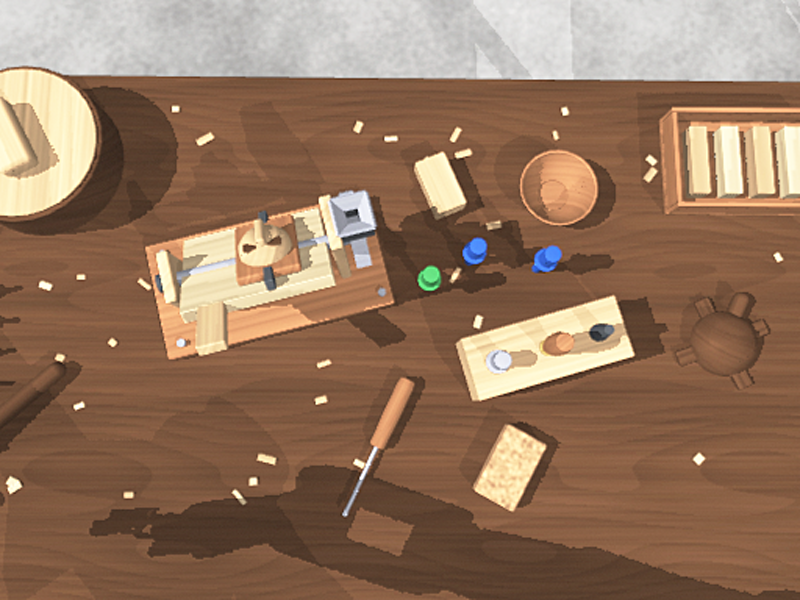

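The scene view shows the stand, with its grey funnel at (490,283) and the paddle at about (490,200). The rack holds a dark punch (230,433), a wood-handled gouge (262,378) and a bare steel pin with round head and collar (300,357). The look-alikes are blue (393,410) and (327,455), and green (406,368). In the top view the steel pin is at (499,360), the funnel at (352,213) and the paddle end at (211,345). The steel pin in the rack is the only one that fits the description, so I'll enlarge it to confirm.

```bash
cat > h.py <<'E'
import numpy as np,cv2
from plant import observe, vision
def ray(d,u,v):
    P=np.array(d['pose']);r=P[:3,:3]@np.array([(u-d['cx'])/d['fx'],-(v-d['cy'])/d['fy'],-1]);return P[:3,3],r
def atz(d,u,v,z):
    o,r=ray(d,u,v);return o+r*(z-o[2])/r[2]
def proj(d,p):
    P=np.array(d['pose']);q=P[:3,:3].T@(np.asarray(p)-P[:3,3]);return np.array([d['cx']+d['fx']*q[0]/-q[2],d['cy']-d['fy']*q[1]/-q[2]])
def tri(a,ua,b,ub):
    o1,r1=ray(a,*ua);o2,r2=ray(b,*ub);t=np.linalg.lstsq(np.c_[r1,-r2],o2-o1,rcond=None)[0]
    p,q=o1+r1*t[0],o2+r2*t[1];return (p+q)/2,np.linalg.norm(p-q)
def crop(d,x0,x1,y0,y1,s): return cv2.resize(d['img'][y0:y1,x0:x1,::-1],None,fx=s,fy=s,interpolation=cv2.INTER_CUBIC)
E
python3 - <<'E'
from h import *
t=vision.get_image('top');s=vision.get_image('scene')
im=np.zeros((600,800,3),np.uint8)
im[:300,:400]=crop(t,90,250,115,235,2.5)[:300,:400]
im[:300,400:]=crop(t,285,415,183,280,3.08)[:298,:400].repeat(1,0) if 0 else cv2.resize(t['img'][185:275,290:410,::-1],(400,300),interpolation=cv2.INTER_CUBIC)
im[300:,:400]=cv2.resize(s['img'][110:230,270:430-0,::-1],(400,300),interpolation=cv2.INTER_CUBIC)
im[300:,400:]=cv2.resize(s['img'][200:320,110:270,::-1],(400,300),interpolation=cv2.INTER_CUBIC)
cv2.imwrite('pics/c1.png',im)
E
```

```text
(no output)
```

View pics/c1.png

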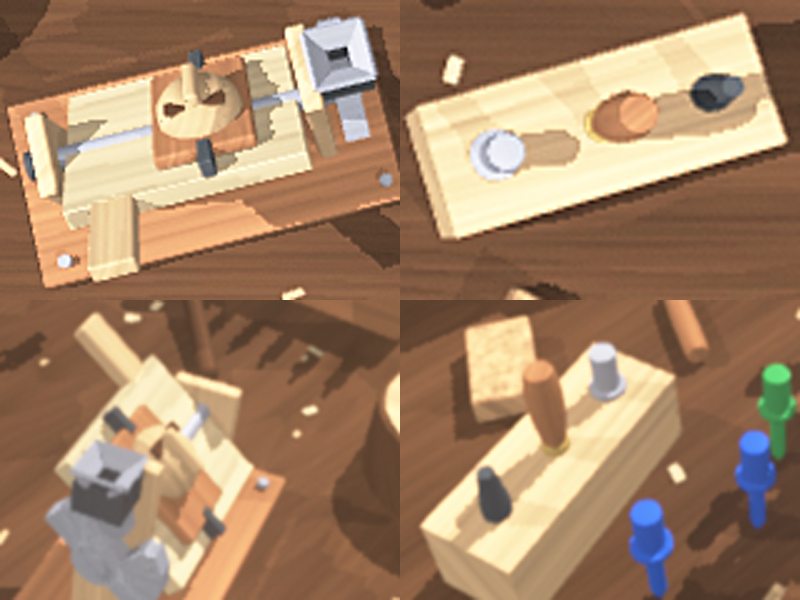

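The crops confirm it: the steel pin with collar and round head is at the robot-side (left) end of the rack in the top view, at raw top pixel about (321.5,231). The funnel mouth is at raw top pixel (225,137), and the paddle's free edge runs from (125,226) to (145,223).

Run:
```python
from h import *
np.set_printoptions(precision=4,suppress=True)
t=vision.get_image('top');s=vision.get_image('scene')
pt,ps=(321.5,230.9),(191.2,220)
print('pin head top',tri(t,pt,s,ps),atz(t,*pt,.126),atz(s,*ps,.126))
ft,fs=(224.8,136.6),(313.2,176.8)
print('mouth',tri(t,ft,s,fs),atz(t,*ft,.233),atz(s,*fs,.233))
T=lambda x,y:(90+x/2.5,115+y/2.5)
a=atz(t,*T(66,152),.125);b=atz(t,*T(295,98),.125);d=b-a
print('axis',a,b,d,np.degrees(np.arctan2(d[1],d[0])))
R=lambda x,y:(290+(x-400)*.3,185+y*.3)
a=atz(t,*R(450,240),.08);b=atz(t,*R(787,143),.08);d=b-a;print('rack',d,np.degrees(np.arctan2(d[1],d[0])),np.linalg.norm(d))
for z in(.2,.22,.24):print('padend',z,atz(t,*T(88,276),z),atz(t,*T(137,270),z))
```

```text
pin head top (array([ 0.4796, -0.1927,  0.1233]), np.float64(0.002844748989418544)) [ 0.4786 -0.1934  0.126 ] [ 0.483 -0.193  0.126]
mouth (array([0.6528, 0.0058, 0.2257]), np.float64(0.0008480641227186813)) [0.651  0.0057 0.233 ] [ 0.6578 -0.0019  0.233 ]
axis [0.5948 0.2413 0.125 ] [0.6428 0.0475 0.125 ] [ 0.048  -0.1938  0.    ] -76.10232289481233
rack [ 0.0641 -0.2259  0.    ] -74.16338240706126 0.23483703685104002
padend 0.2 [0.4844 0.1961 0.2   ] [0.489  0.1589 0.2   ]
padend 0.22 [0.483  0.1903 0.22  ] [0.4876 0.154  0.22  ]
padend 0.24 [0.4817 0.1844 0.24  ] [0.4861 0.1491 0.24  ]
```

```bash
python3 -m jog '[[0,0,0,-0.05,0],[0,-0.04,-0.027,-0.066,0],[0,-0.08,-0.055,-0.066,0],[0,-0.12,-0.082,-0.066,0],[0,-0.16,-0.11,-0.066,0]]' 40 && python3 -m jog '[[0,-0.04,-0.027,0,0],[0,-0.08,-0.055,0,0],[0,-0.12,-0.082,0,0],[0,-0.16,-0.11,0,0],[0,-0.2,-0.137,0,0]]'
```

```text
time_s: 0.8
tool_pos: [0.3128, 0.4385, 0.2917]
tcp_rot: [[-0.951, 0.31, 0.001], [0.31, 0.951, 0.001], [-0.001, 0.001, -1.0]]
force: [1.7, 0.2, -1.1]
gripper_width: 0.142
gripper_force: 0.0
time_s: 1.3
tool_pos: [0.4604, 0.2458, 0.2916]
tcp_rot: [[-0.951, 0.311, 0.001], [0.311, 0.951, 0.0], [-0.001, 0.001, -1.0]]
force: [1.5, 0.4, -0.2]
gripper_width: -0.003
gripper_force: 0.0
```

```bash
python3 -m jog '[[0,-0.03,-0.02,0,8],[0,-0.055,-0.036,0,16],[0,-0.071,-0.048,0,24],[0,-0.071,-0.048,0,32],[0,-0.071,-0.048,0,40]]' && python3 -m jog '[[0,0,0,0,8],[0,0,0,0,16],[0,0,0,0,16]]'
python3 - <<'E'
from h import *
s=observe();print(np.round(s['tcp_rot'],3).tolist(),s['tool_pos'],s['force'],s['joints'])
im=np.zeros((300,800,3),np.uint8)
for i,n in enumerate(('scene','wrist')):
    d=vision.get_image(n);im[:,400*i:400*i+400]=cv2.resize(d['img'][:,:,::-1] if i else d['img'][50:242,230:486,::-1],(400,300),interpolation=cv2.INTER_CUBIC)
cv2.imwrite('pics/p2.png',im)
E
```

```text
time_s: 1.8
tool_pos: [0.5126, 0.1789, 0.2911]
tcp_rot: [[-0.522, 0.853, -0.0], [0.853, 0.522, -0.0], [0.0, -0.0, -1.0]]
force: [0.1, -0.0, -0.4]
gripper_width: -0.003
gripper_force: 0.0
time_s: 2.1
tool_pos: [0.5121, 0.1798, 0.2913]
tcp_rot: [[-0.274, 0.962, -0.0], [0.962, 0.274, -0.0], [0.0, -0.0, -1.0]]
force: [0.3, 0.1, -0.0]
gripper_width: 0.001
gripper_force: 0.0
[[-0.274, 0.962, -0.0], [0.962, 0.274, -0.0], [0.0, -0.0, -1.0]] [0.51210431 0.17976083 0.2912522 ] [ 0.30686054  0.08539574 -0.01283857] [ 2.08249568e-01 -7.04437468e-03  1.73353293e+00  2.06013463e-06
  1.41518996e+00 -6.94703384e-02]
```

View pics/p2.png

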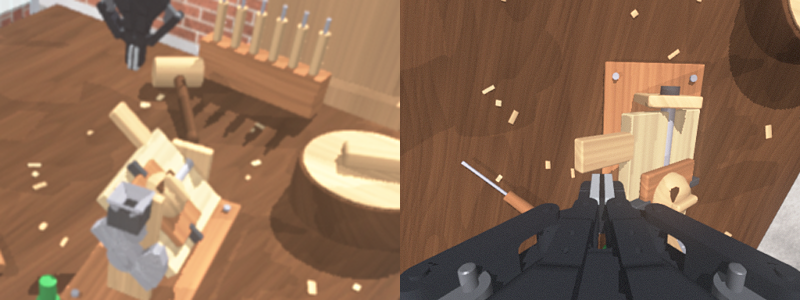

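The scene crop shows the gripper above and behind the paddle end at (122,108). In the wrist view the paddle spans (575–635,135–172) on display, just beyond the fingertips at (602,178). I'll check that against the prediction.

Run:
```python
from h import *
w=vision.get_image('wrist');s=vision.get_image('scene')
ax=np.array([.604,.2015,.125]);n=np.array([-.97,-.24,0]);z=np.array([0,0,1.]);l=np.array([-.24,.97,0])
for q in(.55,.65,.75):
    e=n*np.cos(q)+z*np.sin(q);f=-n*np.sin(q)+z*np.cos(q)
    for nm,al in(('end',.152),('press',.135),('root',.08)):
        p=ax+e*al+f*.007
        print(q,nm,p.round(3),[(proj(w,p+l*k)/1.28+[400,0]).round().tolist() for k in(-.018,0,.018)],((proj(s,p)-[230,50])*1.5625).round())
p=observe()['tool_pos'];print(proj(w,p-[0,0,.025])/1.28+[400,0],(proj(s,p-[0,0,.025])-[230,50])*1.5625)
```

```text
0.55 end [0.482 0.171 0.21 ] [[572.0, 165.0], [572.0, 150.0], [572.0, 133.0]] [112. 112.]
0.55 press [0.496 0.175 0.202] [[586.0, 163.0], [586.0, 148.0], [587.0, 132.0]] [119. 119.]
0.55 root [0.541 0.186 0.173] [[624.0, 157.0], [625.0, 143.0], [626.0, 129.0]] [145. 142.]
0.65 end [0.491 0.173 0.223] [[579.0, 170.0], [580.0, 153.0], [580.0, 136.0]] [117. 106.]
0.65 press [0.504 0.177 0.212] [[593.0, 167.0], [593.0, 151.0], [594.0, 134.0]] [124. 114.]
0.65 root [0.546 0.187 0.179] [[629.0, 159.0], [630.0, 145.0], [631.0, 130.0]] [148. 139.]
0.75 end [0.501 0.176 0.234] [[589.0, 174.0], [589.0, 157.0], [590.0, 139.0]] [123. 102.]
0.75 press [0.513 0.179 0.222] [[601.0, 170.0], [602.0, 154.0], [603.0, 137.0]] [130. 110.]
0.75 root [0.552 0.189 0.185] [[634.0, 160.0], [635.0, 146.0], [637.0, 131.0]] [151. 137.]
[601.37842345 168.04662151] [132.26069256  85.10628898]
```

```bash
python3 -m jog '[[0,0,0,0.03,0],[0,0,0,0.045,0],[0,0,0,0.055,0],[0,0,-0.002,0.065,0],[0,0,-0.004,0.075,0]]' && python3 -m jog '[[0,0,-0.003,0.01,0],[0,0,-0.006,0.02,0],[0,0,-0.009,0.03,0],[0,0,-0.012,0.04,0],[0,0,-0.014,0.05,0]]'
```

```text
time_s: 2.8
tool_pos: [0.5085, 0.1788, 0.216]
tcp_rot: [[-0.274, 0.962, 0.001], [0.962, 0.274, 0.0], [-0.0, 0.001, -1.0]]
force: [-0.1, 1.1, 0.6]
gripper_width: -0.002
gripper_force: 0.0
time_s: 3.3
tool_pos: [0.4953, 0.175, 0.1672]
tcp_rot: [[-0.274, 0.962, 0.002], [0.962, 0.274, 0.0], [-0.0, 0.002, -1.0]]
force: [-1.6, -1.2, 6.1]
gripper_width: 0.003
gripper_force: 2.3
```

```bash
python3 -m jog '[[0,0,-0.001,0.004,0],[0,0,-0.002,0.007,0],[0,0,-0.002,0.009,0],[0,0,-0.002,0.011,0]]' && python3 -m jog '[[0,0,0,0.001,0],[0,0,0,0.002,0],[0,0,0,0.002,0]]'
```

```text
time_s: 3.7
tool_pos: [0.4931, 0.1744, 0.1555]
tcp_rot: [[-0.274, 0.962, 0.0], [0.962, 0.274, 0.0], [-0.0, 0.0, -1.0]]
force: [-1.5, -1.1, 3.9]
gripper_width: 0.004
gripper_force: 1.5
time_s: 4.0
tool_pos: [0.493, 0.1744, 0.1532]
tcp_rot: [[-0.274, 0.962, 0.0], [0.962, 0.274, 0.0], [-0.0, 0.0, -1.0]]
force: [-1.5, -1.1, 3.2]
gripper_width: -0.003
gripper_force: 1.0
```

```bash
python3 -m jog '[[0,0,0,0.002,0],[0,0,0,0.004,0],[0,0,0,0.004,0]]' && python3 -m jog '[[0,0,0,0.002,0],[0,0,0,0.003,0],[0,0,0,0.003,0]]'
```

```text
time_s: 4.3
tool_pos: [0.4928, 0.1743, 0.1489]
tcp_rot: [[-0.274, 0.962, -0.0], [0.962, 0.274, -0.0], [0.0, -0.0, -1.0]]
force: [-0.5, -1.4, 1.6]
gripper_width: -0.003
gripper_force: 0.8
time_s: 4.6
tool_pos: [0.4927, 0.1743, 0.1459]
tcp_rot: [[-0.274, 0.962, -0.0], [0.962, 0.274, -0.0], [0.0, -0.0, -1.0]]
force: [-0.5, 0.2, 2.0]
gripper_width: -0.001
gripper_force: 0.6
```

Run:
```python
from h import *
im=np.zeros((300,800,3),np.uint8)
for i,n in enumerate(('scene','wrist')):
    d=vision.get_image(n);im[:,400*i:400*i+400]=cv2.resize(d['img'][90:210,280:440,::-1] if not i else d['img'][:,:,::-1],(400,300),interpolation=cv2.INTER_CUBIC)
cv2.imwrite('pics/p3.png',im)
```

```text
(no output)
```

View pics/p3.png

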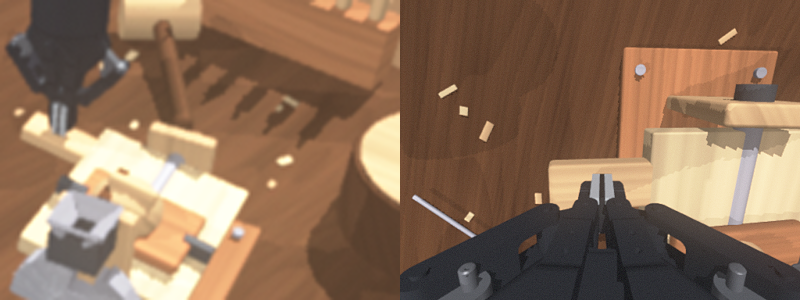

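Run:
```python
from h import *
w=vision.get_image('wrist');s=vision.get_image('scene')
ax=np.array([.604,.2015,.125]);n=np.array([-.97,-.24,0]);z=np.array([0,0,1.]);l=np.array([-.24,.97,0])
W=lambda p:(proj(w,p)/1.28+[400,0]).round().tolist()
S=lambda p:((proj(s,p)-[280,90])*2.5).round().tolist()
for q in(-.1,0,.1,.2):
    e=n*np.cos(q)+z*np.sin(q);f=-n*np.sin(q)+z*np.cos(q)
    for nm,al in(('end',.152),('root',.08)):
        p=ax+e*al+f*.007
        print(q,nm,p.round(3),[W(p+l*k) for k in(-.018,.018)],[S(p+l*k) for k in(-.018,.018)])
p=observe()['tool_pos']
for d in(0,.006,.025,.035):print(d,[(W(p-[0,0,d]+l*k),S(p-[0,0,d]+l*k)) for k in(-.011,0,.011)])
print(observe()['force'],observe()['ft_torque'], w['pose'][:3,3]-p)
```

```text
-0.1 end [0.457 0.165 0.117] [[558.0, 185.0], [557.0, 145.0]] [[19.0, 156.0], [35.0, 139.0]]
-0.1 root [0.526 0.182 0.124] [[641.0, 191.0], [645.0, 150.0]] [[81.0, 170.0], [96.0, 152.0]]
0 end [0.457 0.165 0.132] [[554.0, 193.0], [553.0, 150.0]] [[20.0, 144.0], [35.0, 127.0]]
0 root [0.526 0.182 0.132] [[643.0, 196.0], [647.0, 153.0]] [[82.0, 164.0], [96.0, 146.0]]
0.1 end [0.458 0.165 0.147] [[552.0, 202.0], [550.0, 156.0]] [[22.0, 133.0], [37.0, 116.0]]
0.1 root [0.527 0.183 0.14 ] [[646.0, 200.0], [651.0, 156.0]] [[83.0, 158.0], [98.0, 140.0]]
0.2 end [0.461 0.166 0.162] [[551.0, 214.0], [550.0, 163.0]] [[25.0, 121.0], [40.0, 105.0]]
0.2 root [0.529 0.183 0.148] [[651.0, 206.0], [656.0, 160.0]] [[86.0, 152.0], [100.0, 135.0]]
0 [([601.0, 194.0], [56.0, 140.0]), ([601.0, 180.0], [60.0, 134.0]), ([602.0, 166.0], [65.0, 129.0])]
0.006 [([601.0, 190.0], [55.0, 145.0]), ([601.0, 177.0], [60.0, 139.0]), ([602.0, 163.0], [65.0, 134.0])]
0.025 [([601.0, 180.0], [54.0, 159.0]), ([601.0, 168.0], [59.0, 154.0]), ([602.0, 156.0], [63.0, 149.0])]
0.035 [([601.0, 176.0], [54.0, 167.0]), ([601.0, 164.0], [58.0, 162.0]), ([602.0, 152.0], [63.0, 156.0])]
[-0.08899614 -0.02434237  1.15294561] [-0.03741983  0.04140921 -0.00995322] [-0.01757831  0.06259551  0.14765807]
```

The paddle end corners at (22,135) and (42,113) in the scene crop match a tilt of about 0.1 rad. The fingertips are still on the paddle and the stop isn't reached, so I'll keep pressing.

```bash
python3 -m jog '[[0,0,0,0.002,0],[0,0,0,0.004,0],[0,0,0,0.006,0]]' && python3 -m jog '[[0,0,0,0.002,0],[0,0,0,0.004,0],[0,0,0,0.005,0]]'
```

```text
time_s: 5.1
tool_pos: [0.4929, 0.1743, 0.1403]
tcp_rot: [[-0.274, 0.962, -0.0], [0.962, 0.274, -0.0], [-0.0, -0.0, -1.0]]
force: [-1.2, -0.2, 3.4]
gripper_width: 0.002
gripper_force: 1.6
time_s: 5.4
tool_pos: [0.4926, 0.1743, 0.1349]
tcp_rot: [[-0.274, 0.962, -0.001], [0.962, 0.274, -0.0], [-0.0, -0.001, -1.0]]
force: [-1.0, -0.0, 3.3]
gripper_width: -0.001
gripper_force: 1.5
```

```bash
python3 -m jog '[[0,0,0,0.002,0],[0,0,0,0.004,0],[0,0,0,0.005,0]]' && python3 -m jog '[[0,0,0,0.002,0],[0,0,0,0.004,0]]'
python3 - <<'E'
from h import *
im=np.zeros((300,800,3),np.uint8)
for i,n in enumerate(('scene','wrist')):
    d=vision.get_image(n);im[:,400*i:400*i+400]=cv2.resize(d['img'][90:210,280:440,::-1] if not i else d['img'][:,:,::-1],(400,300),interpolation=cv2.INTER_CUBIC)
cv2.imwrite('pics/p4.png',im)
E
```

```text
time_s: 5.7
tool_pos: [0.4927, 0.1743, 0.1299]
tcp_rot: [[-0.274, 0.962, -0.001], [0.962, 0.274, -0.0], [0.0, -0.001, -1.0]]
force: [-2.5, -1.0, 3.1]
gripper_width: 0.0
gripper_force: 1.5
time_s: 5.9
tool_pos: [0.4928, 0.1743, 0.1261]
tcp_rot: [[-0.274, 0.962, -0.0], [0.962, 0.274, -0.0], [0.0, -0.0, -1.0]]
force: [-1.5, -0.8, 3.0]
gripper_width: 0.002
gripper_force: 1.6
```

View pics/p4.png

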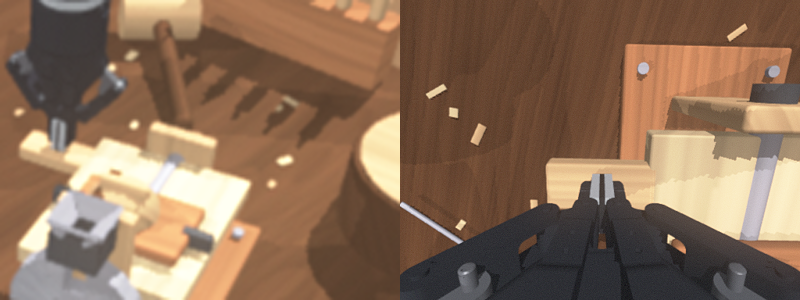

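The paddle end is now at (20,152)–(38,133) with the fingertips on it, so it's close to level. I'll keep pressing until the stop shows in the force.

```bash
python3 -m jog '[[0,0,0,0.002,0],[0,0,0,0.004,0],[0,0,0,0.005,0]]' && python3 -m jog '[[0,0,0,0.002,0],[0,0,0,0.004,0]]'
```

```text
time_s: 6.3
tool_pos: [0.4935, 0.1745, 0.1259]
tcp_rot: [[-0.274, 0.962, -0.001], [0.962, 0.274, -0.0], [-0.0, -0.001, -1.0]]
force: [-13.1, -3.3, 29.9]
gripper_width: 0.004
gripper_force: 14.6
time_s: 6.5
tool_pos: [0.4936, 0.1745, 0.1257]
tcp_rot: [[-0.275, 0.962, -0.002], [0.962, 0.275, -0.001], [-0.0, -0.002, -1.0]]
force: [-22.5, -5.7, 52.0]
gripper_width: 0.001
gripper_force: 26.2
```

The force rose to 52 N at TCP z 0.126, so the board is level on its stop. The effective fingertip sits about 6 mm above the reported TCP rather than 25 mm below it; I'll check this at the pin before closing. Next I lift and travel to above the pin.

```bash
python3 -m jog '[[0,0,0,-0.02,0],[0,0,0,-0.07,0],[0,0,0,-0.12,0],[0,0,0,-0.165,0],[0.0854,-0.045,-0.015,-0.165,0]]' && python3 -m jog '[[0.0854,-0.045,-0.015,0,0],[0.0854,-0.09,-0.03,0,0],[0.0854,-0.135,-0.045,0,0],[0.0854,-0.18,-0.06,0,0],[0.0854,-0.225,-0.075,0,0]]' && python3 -m jog '[[0.0854,-0.045,-0.013,0,0],[0.0854,-0.08,-0.025,0,0],[0.0854,-0.08,-0.025,0,0]]'
python3 - <<'E'
from h import *
s=observe();p=s['tool_pos'];print(p,s['gripper_width'])
im=np.zeros((300,800,3),np.uint8)
for i,n in enumerate(('scene','wrist')):
    d=vision.get_image(n);im[:,400*i:400*i+400]=cv2.resize(d['img'][120:312,80:336,::-1] if not i else d['img'][:,:,::-1],(400,300),interpolation=cv2.INTER_CUBIC)
    f=(lambda q:((proj(d,q)-[80,120])*1.5625).round()) if not i else (lambda q:(proj(d,q)/1.28+[400,0]).round())
    print(n,'head top',f([.4795,-.193,.126]),'collar',f([.4795,-.193,.086]),'tcp axis',[f(p-[0,0,k]) for k in(-.02,0,.025)])
cv2.imwrite('pics/p5.png',im)
E
```

```text
time_s: 7.0
tool_pos: [0.4962, 0.1309, 0.2912]
tcp_rot: [[-0.28, 0.96, 0.018], [0.96, 0.28, 0.005], [-0.0, 0.019, -1.0]]
force: [1.2, -1.3, -0.2]
gripper_width: 0.159
gripper_force: 0.0
time_s: 7.5
tool_pos: [0.4804, -0.1119, 0.2821]
tcp_rot: [[-0.274, 0.962, 0.002], [0.962, 0.274, -0.0], [-0.001, 0.002, -1.0]]
force: [1.0, 1.2, 1.1]
gripper_width: 0.993
gripper_force: 0.0
time_s: 7.8
tool_pos: [0.4781, -0.1983, 0.2818]
tcp_rot: [[-0.269, 0.963, 0.001], [0.963, 0.269, -0.002], [-0.002, -0.0, -1.0]]
force: [0.3, 1.2, -0.1]
gripper_width: 1.002
gripper_force: 0.0
[ 0.47808566 -0.19827002  0.28179089] 1.002072668613321
scene head top [172. 155.] collar [176. 175.] tcp axis [array([149.,  54.]), array([152.,  68.]), array([155.,  83.])]
wrist head top [603. 133.] collar [603. 128.] tcp axis [array([600., 196.]), array([600., 183.]), array([600., 171.])]
```

View pics/p5.png

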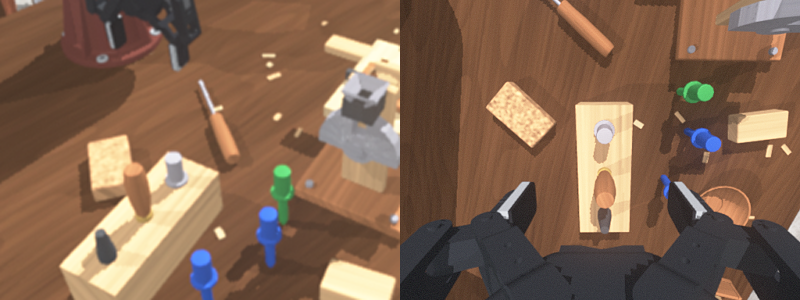

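The scene crop shows the open fingertips at (118,47) and (180,68). That confirms the tips are about 15 mm behind the reported TCP when open. The wrist view shows the pin at (604,132), in line with the jaw centre at x≈603. I'll descend part way and take a close look.

```bash
python3 -m jog '[[0.0854,0.005,0.002,0.045,0],[0.0854,0.005,0.002,0.09,0],[0.0854,0.005,0.002,0.135,0],[0.0854,0.005,0.002,0.138,0],[0.0854,0.005,0.002,0.138,0]]'
python3 - <<'E'
from h import *
s=observe();p=s['tool_pos'];print(p,s['gripper_width'],s['force'])
im=np.zeros((300,800,3),np.uint8)
for i,n in enumerate(('scene','wrist')):
    d=vision.get_image(n);im[:,400*i:400*i+400]=cv2.resize(d['img'][150:270,110:270,::-1] if not i else d['img'][:,:,::-1],(400,300),interpolation=cv2.INTER_CUBIC)
    f=(lambda q:((proj(d,q)-[110,150])*2.5).round()) if not i else (lambda q:(proj(d,q)/1.28+[400,0]).round())
    print(n,'head top',f([.4795,-.193,.126]),'collar',f([.4795,-.193,.086]),'tcp axis',[f(p-[0,0,k]) for k in(-.025,0,.025)])
cv2.imwrite('pics/p6.png',im)
E
```

```text
time_s: 8.4
tool_pos: [0.4783, -0.1868, 0.1436]
tcp_rot: [[-0.276, 0.961, -0.002], [0.961, 0.276, 0.002], [0.002, -0.002, -1.0]]
force: [-0.3, -0.5, 0.8]
gripper_width: 0.998
gripper_force: 0.0
[ 0.47829698 -0.18683073  0.14356056] 0.9983455277827314 [-0.32477294 -0.53769563  0.80283538]
scene head top [201. 173.] collar [206. 204.] tcp axis [array([199., 133.]), array([203., 154.]), array([206., 175.])]
wrist head top [599. 176.] collar [599. 160.] tcp axis [array([599., 193.]), array([600., 177.]), array([600., 165.])]
```

View pics/p6.png

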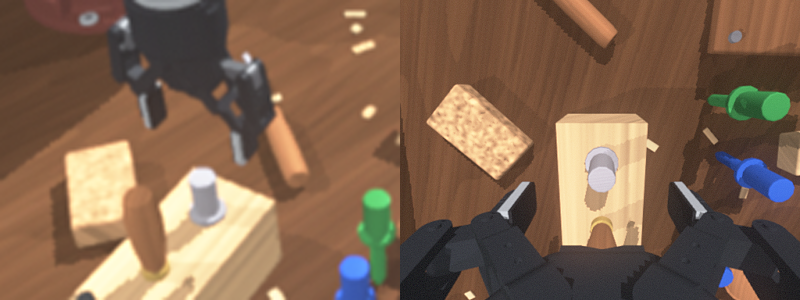

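The wrist view shows the head top at (601,180) and the collar at (600,160), predicted at (599,176) and (599,160), so the estimate holds within about 3 mm. Tips are at (153,127) and (245,160) in the scene crop, well clear of the head.

```bash
python3 -m jog '[[0.0854,-0.003,0,0.015,0],[0.0854,-0.006,0,0.03,0],[0.0854,-0.006,0,0.03,0],[0.0854,-0.006,0,0.03,0]]'
```

```text
time_s: 8.9
tool_pos: [0.4799, -0.1941, 0.1135]
tcp_rot: [[-0.274, 0.962, -0.001], [0.962, 0.274, 0.001], [0.001, -0.001, -1.0]]
force: [0.4, 0.3, 0.7]
gripper_width: 0.996
gripper_force: 0.0
```

```bash
python3 -m jog '[[0.0854,0,0,0.012,0],[0.0854,0,0,0.024,0],[0.0854,0,0,0.026,0]]' && python3 -m jog '[[0.01,0,0,0,0],[0.01,0,0,0,0],[0.01,0,0,0,0],[0.01,0,0,0,0],[0.01,0,0,0,0]]' 70 && python3 -m jog '[[0.01,0,0,0,0],[0.01,0,0,0,0],[0.01,0,0,0,0]]'
```

```text
time_s: 9.2
tool_pos: [0.4788, -0.1933, 0.086]
tcp_rot: [[-0.274, 0.962, -0.004], [0.962, 0.274, 0.002], [0.003, -0.003, -1.0]]
force: [-1.1, -0.0, -0.5]
gripper_width: 1.0
gripper_force: 0.0
time_s: 9.7
tool_pos: [0.4811, -0.1945, 0.0891]
tcp_rot: [[-0.274, 0.962, 0.002], [0.962, 0.274, -0.001], [-0.001, 0.001, -1.0]]
force: [1.0, -0.1, 0.6]
gripper_width: 0.26
gripper_force: 68.7
time_s: 10.0
tool_pos: [0.4811, -0.1945, 0.089]
tcp_rot: [[-0.274, 0.962, 0.001], [0.962, 0.274, -0.001], [-0.001, 0.001, -1.0]]
force: [0.6, 0.5, 4.0]
gripper_width: 0.263
gripper_force: 68.7
```

Gripped: the opening is 22 mm on a 24 mm head, at 69 N. Next I lift clear and go above the funnel.

```bash
python3 -m jog '[[0.01,0,0,-0.03,0],[0.01,0,0,-0.075,0],[0.01,0,0,-0.12,0],[0.01,0,0,-0.165,0],[0.01,0,0,-0.21,0]]' && python3 -m jog '[[0.01,0.015,0.025,-0.04,0],[0.01,0.04,0.06,-0.04,0],[0.01,0.065,0.1,-0.04,0],[0.01,0.09,0.138,-0.04,0],[0.01,0.115,0.175,-0.04,0]]' && python3 -m jog '[[0.01,0.02,0.03,0,0],[0.01,0.029,0.044,0,0],[0.01,0.029,0.044,0,0],[0.01,0.029,0.044,0,0],[0.01,0.029,0.044,0,0]]'
python3 - <<'E'
from h import *
s=observe();p=s['tool_pos'];print(p,s['gripper_width'],s['force'],np.round(s['tcp_rot'],3).tolist())
im=np.zeros((600,800,3),np.uint8)
t=vision.get_image('top');c=vision.get_image('scene');w=vision.get_image('wrist')
im[:300,:400]=cv2.resize(c['img'][70:190,260:420,::-1],(400,300),interpolation=cv2.INTER_CUBIC)
im[:300,400:]=cv2.resize(t['img'][80:200,140:300,::-1],(400,300),interpolation=cv2.INTER_CUBIC)
im[300:,:400]=cv2.resize(w['img'][:,:,::-1],(400,300),interpolation=cv2.INTER_CUBIC)
im[300:,400:]=cv2.resize(w['img'][150:270,176:336,::-1],(400,300),interpolation=cv2.INTER_CUBIC)
cv2.imwrite('pics/p7.png',im)
for q in([.652,.004,.233],[.652,.004,.219],p-[0,0,.077]):
    q=np.array(q);print(((proj(c,q)-[260,70])*2.5).round(),((proj(t,q)-[140,80])*2.5).round()+[400,0],((proj(w,q)-[176,150])*2.5).round()+[400,300])
E
```

```text
time_s: 10.5
tool_pos: [0.4793, -0.1936, 0.2987]
tcp_rot: [[-0.274, 0.962, -0.002], [0.962, 0.274, 0.001], [0.002, -0.002, -1.0]]
force: [0.3, -0.7, -2.0]
gripper_width: 0.264
gripper_force: 70.7
time_s: 11.0
tool_pos: [0.6175, -0.0341, 0.3368]
tcp_rot: [[-0.274, 0.962, -0.003], [0.962, 0.274, 0.0], [0.001, -0.002, -1.0]]
force: [0.9, -1.3, -2.2]
gripper_width: 0.257
gripper_force: 70.9
time_s: 11.5
tool_pos: [0.6507, 0.003, 0.338]
tcp_rot: [[-0.273, 0.962, -0.001], [0.962, 0.273, -0.001], [-0.0, -0.001, -1.0]]
force: [-0.1, -0.2, -1.3]
gripper_width: 0.259
gripper_force: 70.9
[0.65074723 0.00298769 0.33796129] 0.2593947289532689 [-0.08453362 -0.17265125 -1.28574914] [[-0.273, 0.962, -0.001], [0.962, 0.273, -0.001], [-0.0, -0.001, -1.0]]
[132. 261.] [614. 140.] [608. 384.]
[131. 274.] [615. 145.] [608. 375.]
[132. 233.] [614. 131.] [604. 407.]
```

View pics/p7.png

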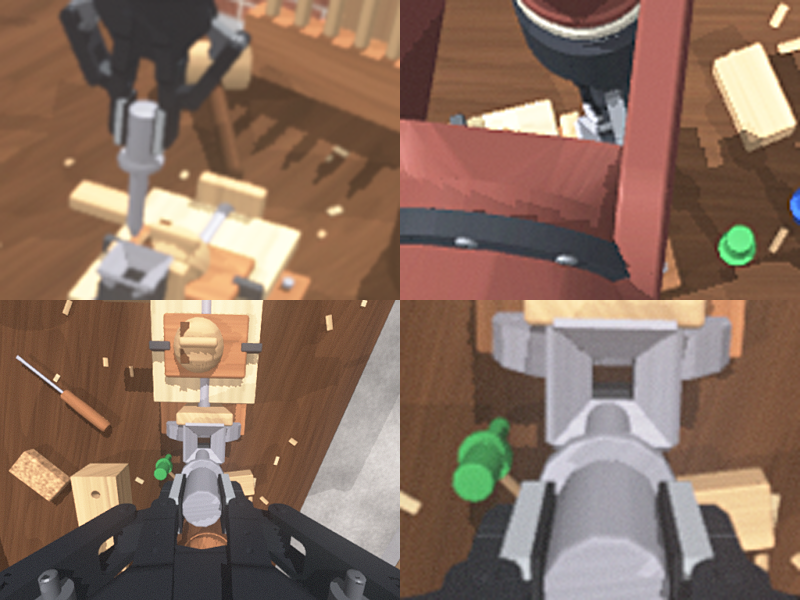

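The scene crop shows the pin tip at (136,232), right over the mouth at (135,262). The wrist crop puts the throat at about (613,379) against a shaft line near (607,407), so a shift of about 2.5 mm in tool +y is needed. Now I descend, watching forces.

```bash
python3 -m jog '[[0.01,0.001,0.0025,0.01,0],[0.01,0.001,0.0025,0.02,0],[0.01,0.001,0.0025,0.03,0],[0.01,0.001,0.0025,0.035,0],[0.01,0.001,0.0025,0.035,0]]' && python3 -m jog '[[0.01,0,0,0.005,0],[0.01,0,0,0.01,0],[0.01,0,0,0.013,0],[0.01,0,0,0.013,0]]'
```

```text
time_s: 12.15
tool_pos: [0.6528, 0.0061, 0.301]
tcp_rot: [[-0.274, 0.962, -0.004], [0.962, 0.274, 0.0], [0.001, -0.003, -1.0]]
force: [0.3, 0.4, -1.6]
gripper_width: 0.26
gripper_force: 70.9
time_s: 12.55
tool_pos: [0.6534, 0.006, 0.2896]
tcp_rot: [[-0.274, 0.962, -0.001], [0.962, 0.274, 0.0], [0.0, -0.001, -1.0]]
force: [-0.6, 0.0, -1.6]
gripper_width: 0.259
gripper_force: 70.9
```

```bash
python3 -m jog '[[0.01,0,0,0.005,0],[0.01,0,0,0.01,0],[0.01,0,0,0.015,0],[0.01,0,0,0.02,0]]' && python3 -m jog '[[0.01,0,0,0.004,0],[0.01,0,0,0.008,0],[0.01,0,0,0.012,0],[0.01,0,0,0.012,0]]'
```

```text
time_s: 12.95
tool_pos: [0.6536, 0.006, 0.2696]
tcp_rot: [[-0.274, 0.962, -0.0], [0.962, 0.274, 0.0], [0.0, -0.0, -1.0]]
force: [0.7, -0.4, -1.0]
gripper_width: 0.258
gripper_force: 71.0
time_s: 13.35
tool_pos: [0.6533, 0.006, 0.2573]
tcp_rot: [[-0.274, 0.962, -0.001], [0.962, 0.274, 0.0], [0.001, -0.001, -1.0]]
force: [-0.4, 0.5, -1.1]
gripper_width: 0.259
gripper_force: 71.0
```

```bash
python3 -m jog '[[0.01,0,0,0.004,0],[0.01,0,0,0.008,0],[0.01,0,0,0.012,0],[0.01,0,0,0.015,0],[0.01,0,0,0.016,0]]' && python3 -m jog '[[0.01,0,0,0.002,0],[0.01,0,0,0.004,0],[0.01,0,0,0.004,0]]'
```

```text
time_s: 13.85
tool_pos: [0.6534, 0.006, 0.2416]
tcp_rot: [[-0.274, 0.962, -0.001], [0.962, 0.274, 0.0], [0.0, -0.001, -1.0]]
force: [-0.8, -0.8, -0.7]
gripper_width: 0.26
gripper_force: 70.8
time_s: 14.15
tool_pos: [0.6536, 0.006, 0.238]
tcp_rot: [[-0.274, 0.962, -0.001], [0.962, 0.274, 0.0], [0.0, -0.0, -1.0]]
force: [-0.1, -0.0, -0.7]
gripper_width: 0.256
gripper_force: 70.8
```

```bash
python3 -m jog '[[0.01,0,0,0.001,0],[0.01,0,0,0.002,0],[0.01,0,0,0.003,0],[0.01,0,0,0.003,0]]'
```

```text
time_s: 14.55
tool_pos: [0.6541, 0.0059, 0.2366]
tcp_rot: [[-0.274, 0.962, 0.001], [0.962, 0.274, -0.0], [-0.001, 0.001, -1.0]]
force: [-2.1, 0.3, 3.0]
gripper_width: 0.258
gripper_force: 71.0
```

Contact at TCP z 0.2366 against 0.237 predicted, so the pin is home. I release and rise.

```bash
python3 -m jog '[[0.04,0,0,-0.001,0],[0.05,0,0,-0.001,0],[0.06,0,0,-0.001,0],[0.07,0,0,-0.001,0],[0.07,0,0,-0.001,0]]' && python3 -m jog '[[0.07,0,0,-0.02,0],[0.07,0,0,-0.06,0],[0.07,0,0,-0.1,0],[0.07,0,0,-0.14,0],[0.07,0,0,-0.14,0]]' && python3 -m jog '[[0.07,-0.04,0,0,0],[0.07,-0.08,0,0,0],[0.07,-0.12,0,0,0],[0.07,-0.12,0,0,0]]'
python3 - <<'E'
from h import *
im=np.zeros((300,800,3),np.uint8)
for i,n in enumerate(('scene','wrist')):
    d=vision.get_image(n);im[:,400*i:400*i+400]=cv2.resize(d['img'][90:210,260:420,::-1] if not i else d['img'][:,:,::-1],(400,300),interpolation=cv2.INTER_CUBIC)
    if not i:print([((proj(d,[.653,.005,z])-[260,90])*2.5).round() for z in(.274,.234)],[((proj(d,[.654,.006,z])-[260,90])*2.5).round() for z in(.299,.259)])
cv2.imwrite('pics/p8.png',im)
E
```

```text
time_s: 15.05
tool_pos: [0.6537, 0.006, 0.2361]
tcp_rot: [[-0.274, 0.962, -0.0], [0.962, 0.274, 0.0], [0.0, -0.0, -1.0]]
force: [0.4, 0.2, 0.4]
gripper_width: 0.825
gripper_force: 0.0
time_s: 15.55
tool_pos: [0.6567, 0.0058, 0.3856]
tcp_rot: [[-0.274, 0.962, 0.015], [0.962, 0.274, -0.001], [-0.005, 0.014, -1.0]]
force: [0.7, 0.0, 1.1]
gripper_width: 0.824
gripper_force: 0.0
time_s: 15.95
tool_pos: [0.6868, -0.1146, 0.3742]
tcp_rot: [[-0.269, 0.963, -0.002], [0.963, 0.269, -0.002], [-0.002, -0.002, -1.0]]
force: [-1.2, 0.6, 0.1]
gripper_width: 0.821
gripper_force: 0.0
[array([138., 170.]), array([134., 210.])] [array([142., 144.]), array([138., 185.])]
```

View pics/p8.png

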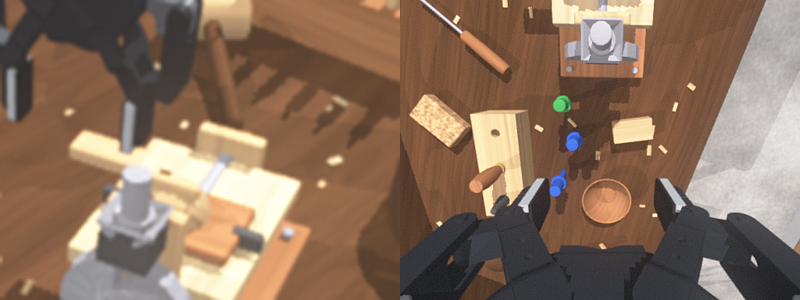

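The scene crop shows the pin upright in the funnel with its head top at (138,170), exactly where "home" predicts. The collar is in the mouth, the board is level and the gripper is clear.

```bash
python3 -m jog '[[0.07,0,0,0,0],[0.07,0,0,0,0],[0.07,0,0,0,0]]' | head -2; python3 -c "
from plant import job
print(job.sign_off())"
```

```text
time_s: 16.35
tool_pos: [0.6865, -0.1081, 0.3766]
the job is handed in; nothing more can be done
None
```

The board is level on its stop, the steel pin is home and released in the funnel, and I handed the job in at about 16 s of the 54 s allowed; no verdict came back.

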